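Pick the softest palm rest at the animation desk

TASK

Three identical-looking sprung palm rests for the drawing board are mounted on a sample board on the desk. Press down each blue pad in turn, firmly enough that its orange travel ring slides visibly down, to feel which has the softest springs; then push that rest's yellow tag all the way down to mark it. Leave the other two tags up, pick nothing up, and do not disturb the loose things on the desk.

Things in the scene. Friction and masses are not known exactly. Their poses are not given: they have to be found in the camera images.
- sampler: White laminate sample board, 216 x 470 mm, 6 mm thick, fixed to the desk; origin: centre of its underside; x away from the robot, y to the left, z up. It carries three palm rests side by side, 170 mm apart along y, that look alike and differ only in their springs: 0.35, 0.75 and 1.15 N per mm, each plus about 1 N to start moving. Which bay holds which changes each time.
- left_pad (a point): Fixed point: centre of the top of the blue pad (80 x 84 mm, 16 mm thick) of the left palm rest (seen from the robot) when not pressed, 56 mm above the desk, at x = 35 mm on the sample board. The pad goes straight down 14 mm to its stop and springs back when let go.
- left_tag (a point): Fixed point: centre of the top (22 x 26 mm) of the yellow push-down tag of the left palm rest when fully up, 50 mm above the desk (36 mm when fully down), at x = -62 mm on the sample board, 97 mm before the pad's centre. It stands 18 mm out of its grey 46 x 46 mm housing (housing top 32 mm above the desk).
- ring_left (a joint): How far the orange travel ring of the left rest (26 mm across, 7 mm high, on a post at the board's far edge, just under the pad's metal lug) has slid down, m: 0 at the start; the pad pushes it down and it stays at the deepest point reached (0.014 with the pad at its stop).
- middle_pad (a point): Fixed point: centre of the top of the blue pad (80 x 84 mm, 16 mm thick) of the middle palm rest (seen from the robot) when not pressed, 56 mm above the desk, at x = 35 mm on the sample board. The pad goes straight down 14 mm to its stop and springs back when let go.
- middle_tag (a point): Fixed point: centre of the top (22 x 26 mm) of the yellow push-down tag of the middle palm rest when fully up, 50 mm above the desk (36 mm when fully down), at x = -62 mm on the sample board, 97 mm before the pad's centre. It stands 18 mm out of its grey 46 x 46 mm housing (housing top 32 mm above the desk).
- ring_middle (a joint): How far the orange travel ring of the middle rest (26 mm across, 7 mm high, on a post at the board's far edge, just under the pad's metal lug) has slid down, m: 0 at the start; the pad pushes it down and it stays at the deepest point reached (0.014 with the pad at its stop).
- right_pad (a point): Fixed point: centre of the top of the blue pad (80 x 84 mm, 16 mm thick) of the right palm rest (seen from the robot) when not pressed, 56 mm above the desk, at x = 35 mm on the sample board. The pad goes straight down 14 mm to its stop and springs back when let go.
- right_tag (a point): Fixed point: centre of the top (22 x 26 mm) of the yellow push-down tag of the right palm rest when fully up, 50 mm above the desk (36 mm when fully down), at x = -62 mm on the sample board, 97 mm before the pad's centre. It stands 18 mm out of its grey 46 x 46 mm housing (housing top 32 mm above the desk).
- ring_right (a joint): How far the orange travel ring of the right rest (26 mm across, 7 mm high, on a post at the board's far edge, just under the pad's metal lug) has slid down, m: 0 at the start; the pad pushes it down and it stays at the deepest point reached (0.014 with the pad at its stop).
- tag_a (a joint): How far one of the three yellow tags is pushed straight down, m: 0 fully up, 0.014 fully down (stop); it starts between 0 and 0.002, takes about 3 N and stays where it is left (no spring). Tag a may be in any bay: which is not told.
- tag_b (a joint): How far one of the three yellow tags is pushed straight down, m: 0 fully up, 0.014 fully down (stop); it starts between 0 and 0.002, takes about 3 N and stays where it is left (no spring). Tag b may be in any bay: which is not told.
- tag_c (a joint): How far one of the three yellow tags is pushed straight down, m: 0 fully up, 0.014 fully down (stop); it starts between 0 and 0.002, takes about 3 N and stays where it is left (no spring). Tag c may be in any bay: which is not told.
- mug: White mug, 80 mm across, 90 mm high, handle to its +y. Loose, to be left alone. Origin: centre of its underside.
- tape: Roll of clear tape lying flat, 90 mm across, 24 mm high. Loose, to be left alone. Origin: centre of its underside.
- eraser: White eraser lying on the sample board, 45 x 22 x 13 mm. Loose, to be left alone. Origin: centre of its underside.
- sharpener: Round brass pencil sharpener standing on the sample board, 34 mm across, 30 mm high. Loose, to be left alone. Origin: centre of its underside.
- marker: Black marker with a red cap lying along its y, 140 x 13 x 13 mm. Loose, to be left alone. Origin: centre of its underside.
- pegbar: Flat steel animation peg bar, 22 x 220 mm, 10 mm high over its pegs, long along its y. Loose, to be left alone. Origin: centre of its underside.
- stapler: Red and black stapler, 150 mm long, 36 mm wide, 53 mm high, long along its x. Loose, to be left alone. Origin: centre of its underside.

How it is judged:
By the outcome, as a careful person would: the job done as asked, in the order asked, and still so for the second after the job is handed in, with the robot touching nothing.
It also fails if it takes over 51 s, if anything falls off the work surface, if the arm or the gripper's body presses on something with over 40 N, if the wrist force passes 120 N, or if a joint passes its speed limit or range.

ROBOT

A 6-joint arm with a two-finger parallel gripper is mounted at the origin on the work surface. World frame = base frame: x ahead of the robot, y to its left, z up, the work surface at z = 0. Lengths are in m, angles in degrees, forces in N, time in s.
With the tool pointing down it reaches from about 0.25 to 0.725 m from the base axis. Payload 9.7 kg.
Tool frame: the origin (TCP) lies on the centre line of the jaws, within the pads' length; the fingertips stand 11 mm ahead of it and the grasp point (between the pads) lies 8 mm behind it; z points along the fingers, y is the line along which they close (so a half turn about z gives the same grasp; the last joint's range is limited). The gripper opens to 85 mm and grips with 20 to 120 N. Pads are 22 mm wide; open, the fingers measure 114 mm over their backs; the gripper's body (76 mm by 85 mm) begins 54 mm behind the grasp point. The pads swing forward as they close: fully open they stand 13 mm farther back than shut.
Start: joints at [-65.546, 4.979, 10.078, 95.1, 0, 90], TCP at [0.228, -0.501, 0.242] pointing down, gripper open.
Joint ranges: [-179.16, 179.16], [-48.56, 103.87], [-65.8, 70.77], [-126.05, 130.52], [-82.76, 87.17], [-180, 180]. Speed limits (degrees/s): [127.2, 127.2, 147.25, 180, 180, 180].

INTERFACE

Orientations are given as [roll, pitch, yaw] about the fixed x, y, z axes, in that order (R = Rz(yaw) Ry(pitch) Rx(roll)).
In Python, from workcell import bot gives the robot as it stands.
- The arm moves only by the tool servo_tool, never from a script. Its argument "commands" is one flat list of numbers, 7 for each row, row after row: the shift along the tool's x, y, z scaled (see below), then the turn, a rotation vector about the tool's x, y, z scaled (see below), then the gripper command: -1 is shut, 1 is fully open, values between are in proportion. In form: [dx, dy, dz, wx, wy, wz, claw, dx, dy, dz, wx, wy, wz, claw, ...]. A call has 1 to 5 rows; each row is the pose to reach, as a shift and turn from the pose commanded when the call began, along the tool's axes at that moment; what a row does not reach only later rows make up. The controller multiplies each number of a shift by 0.2 m and each number of a turn by 60 degrees. A row lasts 1/8 s, in which the tool goes at most 62.5 mm and 10.7 degrees, less where a joint would pass 70% of its speed; a pose out of reach is approached as far as the arm can. A call with a number of a shift or a turn outside -1 to 1 is refused whole. A call with a gripper value outside its range is refused whole. The fingers move at their own pace and stop on an object; "newtons" is the grip in N (left out, the last holds). Time passes only in rows, so rows that repeat a pose let the fingers close. It gives the time, the measured TCP pose, the force, the opening and the grip force at its end, in the units of the state.
- bot.observe(): the state, without advancing time (a new reading comes with each control period).
- bot.camera(name): name is "scene" or "top" or "wrist"; returns the picture (480x640x3 uint8, blue, green, red); there is no depth.
- bot.camera_info(name): a dict with "K" (3x3 intrinsics, pixels), "R" (3x3) and "t" (3): a world point X has camera coordinates R X + t. Camera axes: x right, y down, z forward; pixel columns grow to the right and rows downward; lengths in m; the calibration is good to about 2 mm. A picture is of the moment at which its call begins: read the wrist's pose just before it. camera_info takes no time and is no camera call; for the wrist camera it gives the pose at the moment of the call.
- bot.close_job(): hands the job in; it is judged then, once.
Trained networks look in the newest picture that a camera, given by its name, has taken for a name from the list of things; names that differ only in an ending like _2 or _b are one class to them, and where a whole thing is asked for, a point or a joint stands for the part that bears it (a point fixed in the world has none). Each returns a list of dicts, best first, with "score" (0 to 1); they miss things now and then, are a little off and sometimes report something else, mostly with a low value. They report only what shows in the picture. A call takes as long as a camera call.
- bot.trace(camera, label): "mask" (480x640 bool, what is visible of it) and "at" ([column, row] in pixels, amid what is visible of it).
- bot.place_of(camera, label): "at" ([column, row] in pixels: a listed point, or the origin of a listed thing).
The state is a dict: "clock": time; "qpos": joint angles; "dq": joint speeds; "joint_torque": joint torques, N m; "tcp_pos": TCP position; "orientation": TCP orientation; "contact_force": force on the tool from outside, world axes, zero at the start; "ft_torque": the same for the moment, N m; "width": finger opening in m; "finger_force": force on a finger pad.
Only numpy, scipy, OpenCV 4.12 (cv2) and the standard library are available. Lean on these libraries where they do the work, as an engineer would, in place of code of your own. Each camera call takes 0.05 s, during which the arm holds its last target. There are 200 camera calls.

## Working session

There is one attempt and no reset: what is moved stays moved. The work goes in short steps, Python scripts to look and compute and a tool call to move; the robot and the scene stay as the last step left them, time stands still between calls to the robot, and variables do not carry over. Pictures are saved under pics/ and viewed, at most 10 in all, crops included, and the job is handed in when it is done.

Besides the shell and the picture viewer there is one more tool, called as a command line: name --argument value ..., lists and objects as JSON in quotes. servo_tool: Moves the arm, as the interface text tells. Its arguments: {"type":"object","properties":{"commands":{"type":"array","items":{"type":"number"}},"newtons":{"type":"number"}},"required":["commands"]}

```bash
mkdir -p pics; ls; cat > h.py <<'E'
import numpy as np, cv2
from workcell import bot
def ray(cam,px,z):
    c=bot.camera_info(cam);K,R,t=map(np.array,(c["K"],c["R"],c["t"]))
    d=R.T@np.linalg.inv(K)@np.array([px[0],px[1],1.]);o=-R.T@t
    return o+d*(z-o[2])/d[2]
E
python3 - <<'E'
from h import *
s=bot.observe();print({k:np.round(v,3).tolist() for k,v in s.items()})
for c in("top","scene"):
    cv2.imwrite(f"pics/{c}0.png",bot.camera(c))
    for n,z in [("sampler",0),("left_pad",.056),("middle_pad",.056),("right_pad",.056),("left_tag",.05),("middle_tag",.05),("right_tag",.05),("eraser",.006),("sharpener",.006),("mug",0),("stapler",0),("tape",0),("marker",0)]:
        for r in bot.place_of(c,n)[:3]:
            print(c,n,round(r["score"],2),np.round(r["at"]),np.round(ray(c,r["at"],z),3)[:2])
E
```

```text
pics
{'clock': 0.0, 'qpos': [-65.547, 5.009, 10.033, 95.101, 0.002, 90.001], 'dq': [-0.101, 0.05, 0.104, -0.011, -0.048, 0.099], 'joint_torque': [0.0, -52.039, 46.481, 0.016, 0.0, -0.0], 'tcp_pos': [0.228, -0.5, 0.242], 'orientation': [-179.923, -0.002, 24.452], 'contact_force': [0.344, -0.164, -0.393], 'ft_torque': [-0.017, -0.002, 0.031], 'finger_force': 0.0, 'width': 0.086}
top sampler 0.62 [119. 321.] [0.423 0.444]
top right_pad 0.46 [115. 321.] [0.423 0.436]
top eraser 0.67 [246. 286.] [0.505 0.146]
top mug 0.96 [134. 248.] [0.598 0.418]
top stapler 0.91 [486. 317.] [ 0.434 -0.422]
top tape 0.62 [484. 236.] [ 0.628 -0.424]
top marker 0.71 [116. 319.] [0.427 0.451]
scene sampler 0.7 [331. 259.] [0.553 0.048]
scene sampler 0.35 [216. 201.] [ 0.447 -0.424]
scene sampler 0.21 [180. 231.] [ 0.631 -0.416]
scene left_pad 0.63 [381. 279.] [0.635 0.222]
scene middle_pad 0.78 [325. 255.] [0.609 0.058]
scene middle_tag 0.91 [342. 241.] [0.529 0.068]
scene right_tag 0.71 [374. 259.] [0.563 0.176]
scene right_tag 0.61 [255. 300.] [ 0.822 -0.012]
scene eraser 0.61 [369. 259.] [0.516 0.144]
scene eraser 0.28 [382. 280.] [0.582 0.205]
scene sharpener 0.65 [315. 241.] [ 0.508 -0.025]
scene mug 0.89 [467. 313.] [0.597 0.426]
scene stapler 0.61 [218. 200.] [ 0.437 -0.426]
scene tape 0.73 [181. 230.] [ 0.628 -0.415]
scene marker 0.72 [493. 271.] [0.416 0.449]
```

View pics/top0.png

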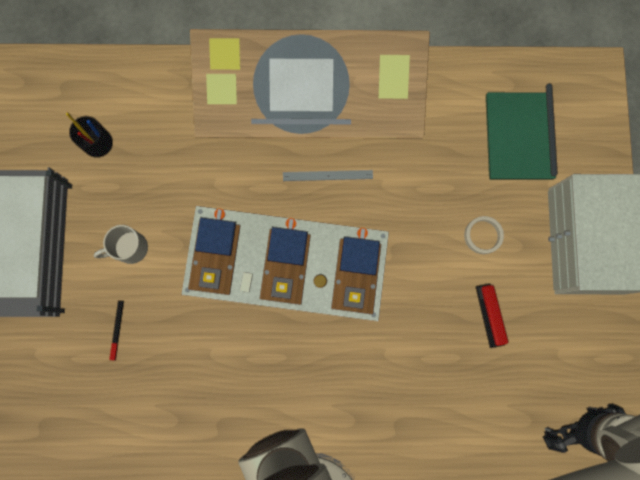

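View pics/scene0.png

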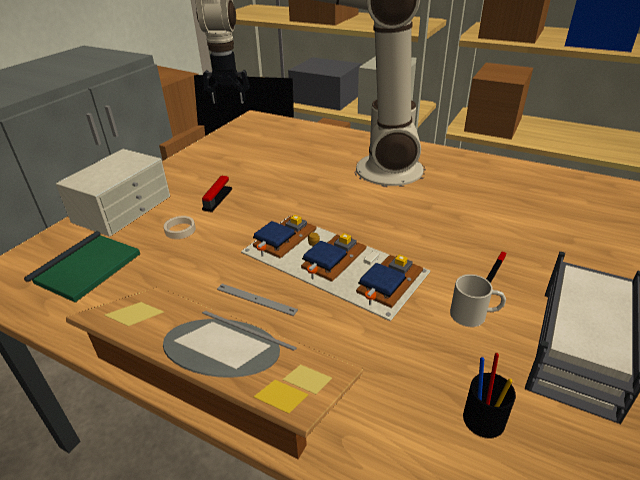

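The top view shows the board with corners near (198,207), (387,232), (379,320) and (183,295). The tags are near (209,277), (282,287) and (354,297), and the pads near (216,237), (288,246) and (359,255). The eraser is at (246,283) and the sharpener at (320,281). I'll fit the board pose from the colour blobs.

```bash
cat > fit.py <<'E'
from h import *
from scipy.optimize import least_squares
im=bot.camera("top");hsv=cv2.cvtColor(im,cv2.COLOR_BGR2HSV)
roi=np.zeros(im.shape[:2],np.uint8);roi[195:330,175:395]=255
def blobs(lo,hi,a):
    m=cv2.inRange(hsv,lo,hi)&roi
    n,_,st,ce=cv2.connectedComponentsWithStats(m)
    i=[k for k in range(1,n) if st[k,4]>a];i=sorted(i,key=lambda k:-st[k,4])[:3]
    i.sort(key=lambda k:ce[k,0]);return ce[i],st[i]
b,sb=blobs((105,100,30),(125,255,140),200); y,sy=blobs((22,130,120),(34,255,255),15)
print(b,sb[:,4],y,sy[:,4])
P=[];L=[]
for i,yy in enumerate((.17,0,-.17)):
    P+=[ray("top",b[i],.056)[:2],ray("top",y[i],.049)[:2]];L+=[(.035,yy),(-.062,yy)]
for px,l in (((201,211),0),):pass
P=np.array(P);L=np.array(L)
f=lambda p:(L@np.array([[np.cos(p[2]),np.sin(p[2])],[-np.sin(p[2]),np.cos(p[2])]])+p[:2]-P).ravel()
r=least_squares(f,[.5,.05,0]);print(r.x[:2],np.degrees(r.x[2]));print(np.round(r.fun.reshape(-1,2)*1e3,1))
for n,l in zip("lp lt mp mt rp rt".split(),(r.fun.reshape(-1,2)+P)):print(n,np.round(l,4))
E
python3 fit.py
```

```text
[[214.94490358 236.23140496]
 [287.15616438 245.84018265]
 [359.47197107 255.54792043]] [1089 1095 1106] [[208.6091954  277.17241379]
 [281.33695652 286.94565217]
 [354.29032258 296.75268817]] [87 92 93]
[0.56134735 0.05361634] -7.550242743884073
[[ 1.2  1.4]
 [-0.7  0.9]
 [ 0.8  0.1]
 [-0.9 -0.1]
 [ 0.6 -1.4]
 [-1.  -0.9]]
lp [0.6184 0.2175]
lt [0.5222 0.2303]
mp [0.596 0.049]
mt [0.4999 0.0618]
rp [ 0.5737 -0.1195]
rt [ 0.4775 -0.1068]
```

servo_tool --commands '[0.95,-0.4,0,0,0,0.533,-1,0.95,-0.4,0,0,0,0.533,-1,0.95,-0.4,0,0,0,0.533,-1,0.95,-0.4,0,0,0,0.533,-1,0.95,-0.4,0,0,0,0.533,-1]' --newtons 30

```text
clock: 2.08
tcp_pos: [0.3688, -0.3476, 0.2424]
orientation: [-180.0, -0.0, -7.4]
contact_force: [0.5, -0.1, 0.1]
width: 0.0003
finger_force: 0.0
```

servo_tool --commands '[0.65,-1,0.3,0,0,0,-1,0.65,-1,0.3,0,0,0,-1,0.65,-1,0.3,0,0,0,-1,0.65,-1,0.3,0,0,0,-1,0.65,-1,0.3,0,0,0,-1]'

```text
clock: 2.7
tcp_pos: [0.5236, -0.1659, 0.1805]
orientation: [-180.0, 0.1, -7.3]
contact_force: [-1.2, 0.4, -0.7]
width: -0.0002
finger_force: 0.0
```

servo_tool --commands '[0.215,-0.265,0.45,0,0,0,-1,0.215,-0.265,0.45,0,0,0,-1,0.215,-0.265,0.45,0,0,0,-1,0.215,-0.265,0.45,0,0,0,-1]'

```text
clock: 3.2
tcp_pos: [0.572, -0.1224, 0.0934]
orientation: [180.0, -0.0, -7.6]
contact_force: [0.5, -0.2, -0.0]
width: 0.0
finger_force: 0.0
```

servo_tool --commands '[0,0,0.08,0,0,0,-1,0,0,0.11,0,0,0,-1,0,0,0.14,0,0,0,-1,0,0,0.16,0,0,0,-1,0,0,0.16,0,0,0,-1]'

```text
clock: 3.82
tcp_pos: [0.5721, -0.1213, 0.0604]
orientation: [180.0, -0.0, -7.5]
contact_force: [-1.4, -1.7, 2.7]
width: 0.0003
finger_force: 1.7
```

servo_tool --commands '[0,0,0.01,0,0,0,-1,0,0,0.02,0,0,0,-1,0,0,0.02,0,0,0,-1,0,0,0.02,0,0,0,-1]'

```text
clock: 4.32
tcp_pos: [0.5723, -0.1211, 0.0565]
orientation: [180.0, -0.0, -7.5]
contact_force: [-1.6, -3.0, 4.8]
width: -0.0001
finger_force: 2.4
```

servo_tool --commands '[0,0,0.01,0,0,0,-1,0,0,0.01,0,0,0,-1,0,0,0.01,0,0,0,-1]'

```text
clock: 4.7
tcp_pos: [0.5723, -0.1211, 0.0545]
orientation: [180.0, -0.0, -7.5]
contact_force: [-1.6, -4.2, 5.3]
width: -0.0001
finger_force: 2.7
```

```bash
python3 - <<'E'
from h import *
cv2.imwrite("pics/w1.png",bot.camera("wrist"))
im=bot.camera("scene")
cv2.imwrite("pics/s1.png",cv2.resize(im[190:330,230:440],None,fx=3.8,fy=3.8,interpolation=cv2.INTER_CUBIC))
s=bot.observe();print(s["contact_force"],s["tcp_pos"])
E
```

```text
[-2.18646821 -3.51334791  5.49186475] [ 0.57229869 -0.12112492  0.05450227]
```

View pics/s1.png

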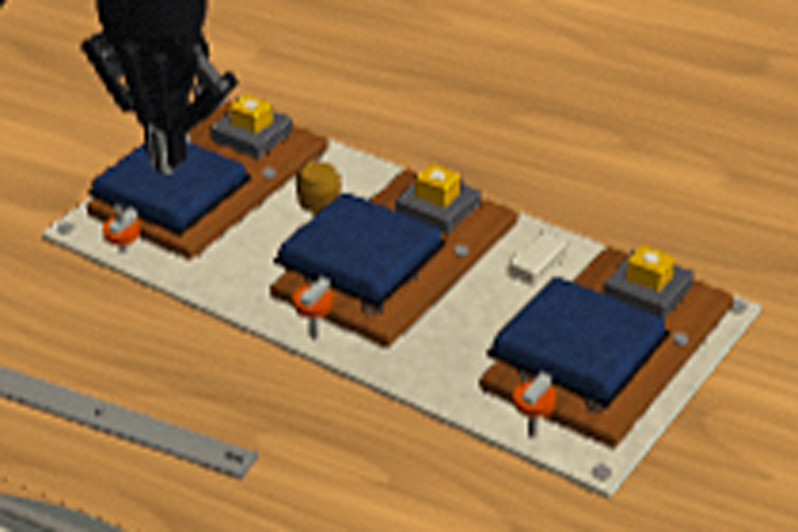

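Right rest: the pad is about 12 mm down and its ring has slid, at about 5.4 N, which fits 0.35 N/mm. Next is the middle rest.

servo_tool --commands '[0,0,-0.2,0,0,0,-1,0,-0.25,-0.2,0,0,0,-1,0,-0.55,-0.2,0,0,0,-1,0,-0.86,-0.2,0,0,0,-1,0,-0.86,-0.2,0,0,0,-1]'

```text
clock: 5.42
tcp_pos: [0.5914, -0.015, 0.0939]
orientation: [-177.7, 0.1, -2.5]
contact_force: [-0.7, 0.3, -0.3]
width: -0.0004
finger_force: 0.0
```

servo_tool --commands '[0,0,0.08,0,0,0,-1,0,0,0.11,0,0,0,-1,0,0,0.14,0,0,0,-1,0,0,0.17,0,0,0,-1,0,0,0.17,0,0,0,-1]'

```text
clock: 6.05
tcp_pos: [0.591, -0.0152, 0.0599]
orientation: [-177.7, 0.1, -2.5]
contact_force: [-0.6, -0.7, 0.7]
width: 0.0002
finger_force: 0.0
```

servo_tool --commands '[0,0,0.01,0,0,0,-1,0,0,0.02,0,0,0,-1,0,0,0.03,0,0,0,-1,0,0,0.03,0,0,0,-1]'

```text
clock: 6.55
tcp_pos: [0.5912, -0.0147, 0.0542]
orientation: [-177.7, 0.1, -2.5]
contact_force: [-0.6, 0.1, -0.3]
width: 0.0
finger_force: 0.0
```

servo_tool --commands '[0,0,-0.1,0,0,0,-1,0,0,-0.2,0,0,0,-1,0,0,-0.2,0,0,0,-1]'

```text
clock: 6.92
tcp_pos: [0.5922, -0.0164, 0.0959]
orientation: [-177.7, -0.1, -2.5]
contact_force: [0.1, 0.1, -0.3]
width: -0.0001
finger_force: 0.0
```

```bash
cat > go.py <<'E'
from h import *
import sys
from scipy.spatial.transform import Rotation as Ro
def go(x,y,z,yaw=-7.5):
    s=bot.observe();R=Ro.from_euler("xyz",s["orientation"],degrees=True)
    d=R.inv().apply(np.array([x,y,z])-s["tcp_pos"])/.2
    w=(R.inv()*Ro.from_euler("xyz",[180,0,yaw],degrees=True)).as_rotvec(degrees=True)/60
    print(np.round(d,3),np.round(w,3),"q",np.round(s["qpos"],1),"f",np.round(s["contact_force"],1),"p",np.round(s["tcp_pos"],4),np.round(s["orientation"],1))
if __name__=="__main__":go(*map(float,sys.argv[1:]))
E
python3 go.py .596 .049 .094; python3 go.py .596 .049 .094 -2.5
```

```text
[ 0.005 -0.327  0.022] [-0.038  0.     0.084] q [ -2.6  10.3  -0.2  79.4   2.3 179.8] f [ 0.1  0.1 -0.3] p [ 0.5922 -0.0164  0.0959] [-1.777e+02 -1.000e-01 -2.500e+00]
[ 0.005 -0.327  0.022] [-0.038 -0.001  0.001] q [ -2.6  10.3  -0.2  79.4   2.3 179.8] f [ 0.1  0.1 -0.3] p [ 0.5922 -0.0164  0.0959] [-1.777e+02 -1.000e-01 -2.500e+00]
```

Joint 6 hit its 180° limit, so the middle press missed the pad and touched nothing. I'll turn the tool to a yaw of about 25°, which leaves room to move left.

servo_tool --commands '[0.005,-0.327,0.02,-0.038,0,-0.46,-1,0.005,-0.327,0.02,-0.038,0,-0.46,-1,0.005,-0.327,0.02,-0.038,0,-0.46,-1,0.005,-0.327,0.02,-0.038,0,-0.46,-1,0.005,-0.327,0.02,-0.038,0,-0.46,-1]'

```text
clock: 7.55
tcp_pos: [0.5949, 0.0489, 0.0923]
orientation: [179.9, -0.4, 25.0]
contact_force: [-0.4, 1.4, 0.8]
width: 0.0003
finger_force: 0.0
```

```bash
python3 go.py .596 .049 .094 25
```

```text
[ 0.005  0.002 -0.008] [ 0.002 -0.007 -0.   ] q [  4.7  10.6  -0.2  78.7   0.  159.7] f [-0.4  1.4  0.8] p [0.5949 0.0489 0.0923] [179.9  -0.4  25. ]
```

servo_tool --commands '[0,0,0.08,0,0,0,-1,0,0,0.11,0,0,0,-1,0,0,0.14,0,0,0,-1,0,0,0.16,0,0,0,-1,0,0,0.16,0,0,0,-1]'

```text
clock: 8.18
tcp_pos: [0.5949, 0.0489, 0.061]
orientation: [179.9, -0.4, 25.1]
contact_force: [-4.8, -1.6, 5.6]
width: 0.0001
finger_force: 2.8
```

servo_tool --commands '[0,0,0.01,0,0,0,-1,0,0,0.02,0,0,0,-1,0,0,0.028,0,0,0,-1,0,0,0.028,0,0,0,-1]'

```text
clock: 8.68
tcp_pos: [0.5952, 0.049, 0.0562]
orientation: [179.9, -0.4, 25.1]
contact_force: [-5.3, -2.2, 9.0]
width: 0.0004
finger_force: 4.6
```

```bash
python3 go.py .596 .049 .094 25
```

```text
[ 0.005  0.002 -0.189] [ 0.002 -0.007  0.002] q [  4.7  11.4  -3.4  74.8   0.  159.6] f [-5.3 -2.2  9. ] p [0.5952 0.049  0.0562] [179.9  -0.4  25.1]
```

servo_tool --commands '[0,0,-0.2,0,0,0,-1,0.115,-0.18,-0.2,0,0,0,-1,0.29,-0.45,-0.2,0,0,0,-1,0.46,-0.714,-0.2,0,0,0,-1,0.46,-0.714,-0.2,0,0,0,-1]'

```text
clock: 9.3
tcp_pos: [0.6177, 0.2215, 0.0951]
orientation: [179.9, -0.5, 25.4]
contact_force: [1.0, -0.8, 0.3]
width: 0.0003
finger_force: 0.0
```

```bash
python3 go.py .6184 .2175 .094 25
```

```text
[-0.005  0.02   0.005] [ 0.001 -0.008  0.007] q [ 19.7  18.7   9.8  80.6  -0.  174.4] f [ 1.  -0.8  0.3] p [0.6177 0.2215 0.0951] [179.9  -0.5  25.4]
```

servo_tool --commands '[0,0.015,0.08,0,0,0,-1,0,0.015,0.11,0,0,0,-1,0,0.015,0.14,0,0,0,-1,0,0.015,0.17,0,0,0,-1,0,0.015,0.17,0,0,0,-1]'

```text
clock: 9.93
tcp_pos: [0.6192, 0.2136, 0.0621]
orientation: [179.8, -0.4, 25.1]
contact_force: [-2.5, -3.9, 7.3]
width: 0.0
finger_force: 3.4
```

servo_tool --commands '[0,0,0.01,0,0,0,-1,0,0,0.02,0,0,0,-1,0,0,0.028,0,0,0,-1,0,0,0.028,0,0,0,-1]'

```text
clock: 10.42
tcp_pos: [0.6194, 0.2137, 0.0577]
orientation: [179.8, -0.5, 25.1]
contact_force: [-4.9, -5.6, 11.6]
width: -0.0003
finger_force: 5.9
```

```bash
python3 go.py .6184 .2175 .094 25
```

```text
[ 0.005 -0.019 -0.182] [ 0.003 -0.008  0.001] q [ 1.91e+01  1.92e+01  6.20e+00  7.66e+01 -1.00e-01  1.74e+02] f [-4.9 -5.6 11.6] p [0.6194 0.2137 0.0577] [179.8  -0.5  25.1]
```

The left rest gives 11.6 N at about 9.3 mm, so it is the stiffest; the middle is about 0.75 N/mm. The right rest is the softest. I'll press the left a little deeper, then go to the right tag.

servo_tool --commands '[0,0,0.008,0,0,0,-1,0,0,0.008,0,0,0,-1,0,0,-0.15,0,0,0,-1,0,0,-0.3,0,0,0,-1,0,0,-0.3,0,0,0,-1]'

```text
clock: 11.05
tcp_pos: [0.6202, 0.2148, 0.1191]
orientation: [179.9, -0.7, 25.1]
contact_force: [-0.4, 0.5, 0.4]
width: 0.0002
finger_force: 0.0
```

servo_tool --commands '[-0.66,0.575,0,0,0,0,-1,-0.66,0.575,0,0,0,0,-1,-0.66,0.575,0,0,0,0,-1,-0.66,0.575,0,0,0,0,-1,-0.66,0.575,0,0,0,0,-1]'

```text
clock: 11.68
tcp_pos: [0.5482, 0.0544, 0.1149]
orientation: [179.9, -0.4, 25.1]
contact_force: [0.2, 0.4, -0.8]
width: 0.0001
finger_force: 0.0
```

servo_tool --commands '[-0.66,0.575,0,0,0,0,-1,-0.66,0.575,0,0,0,0,-1,-0.66,0.575,0,0,0,0,-1,-0.66,0.575,0,0,0,0,-1,-0.66,0.575,0,0,0,0,-1]'

```text
clock: 12.3
tcp_pos: [0.4782, -0.1049, 0.1144]
orientation: [179.9, -0.4, 25.2]
contact_force: [0.3, 0.2, -0.3]
width: 0.0002
finger_force: 0.0
```

```bash
python3 go.py .4775 -.1068 .09 -7.5;  python3 - <<'E'
from h import *
im=bot.camera("scene")
cv2.imwrite("pics/s2.png",cv2.resize(im[190:330,230:440],None,fx=3.8,fy=3.8,interpolation=cv2.INTER_CUBIC))
E
```

```text
[-0.008  0.007  0.122] [-0.    -0.008  0.544] q [-12.5  -4.3 -13.4  80.5   0.2 142.3] f [ 0.3  0.2 -0.3] p [ 0.4782 -0.1049  0.1144] [179.9  -0.4  25.2]
```

View pics/s2.png

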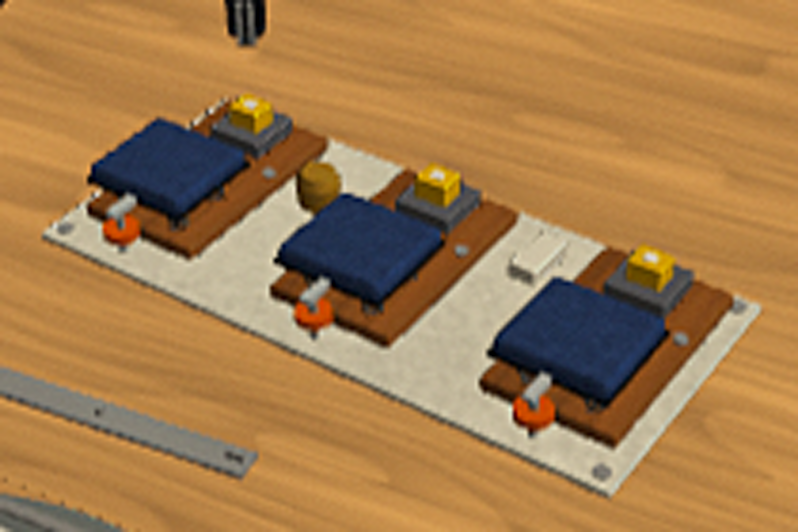

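All three rings (crop pixels near (121,230), (314,313) and (533,410)) are visibly down. The pads have sprung back and the tags are still up. I'll align over the right tag and push it down.

servo_tool --commands '[-0.008,0.007,0.12,0,-0.008,0.544,-1,-0.008,0.007,0.12,0,-0.008,0.544,-1,-0.008,0.007,0.12,0,-0.008,0.544,-1,-0.008,0.007,0.12,0,-0.008,0.544,-1,-0.008,0.007,0.12,0,-0.008,0.544,-1]'

```text
clock: 12.98
tcp_pos: [0.4772, -0.1068, 0.0905]
orientation: [-180.0, 0.0, -7.2]
contact_force: [0.1, 0.5, -0.3]
width: 0.0002
finger_force: 0.0
```

servo_tool --commands '[0,0,0.08,0,0,0,-1,0,0,0.12,0,0,0,-1,0,0,0.15,0,0,0,-1,0,0,0.18,0,0,0,-1,0,0,0.18,0,0,0,-1]'

```text
clock: 13.6
tcp_pos: [0.4768, -0.1076, 0.0542]
orientation: [-180.0, 0.0, -7.5]
contact_force: [0.1, 0.3, 0.8]
width: -0.0003
finger_force: 0.0
```

servo_tool --commands '[0,0,0.01,0,0,0,-1,0,0,0.02,0,0,0,-1,0,0,0.03,0,0,0,-1,0,0,0.035,0,0,0,-1]'

```text
clock: 14.1
tcp_pos: [0.4771, -0.1077, 0.0477]
orientation: [180.0, -0.0, -7.5]
contact_force: [-0.2, -0.3, 3.0]
width: -0.0001
finger_force: 1.4
```

servo_tool --commands '[0,0,0.005,0,0,0,-1,0,0,0.005,0,0,0,-1]'

```text
clock: 14.35
tcp_pos: [0.4771, -0.1077, 0.0469]
orientation: [180.0, -0.0, -7.5]
contact_force: [-0.5, 0.1, 5.3]
width: 0.0001
finger_force: 2.5
```

servo_tool --commands '[0,0,0.005,0,0,0,-1,0,0,0.005,0,0,0,-1]'

```text
clock: 14.6
tcp_pos: [0.477, -0.1077, 0.0468]
orientation: [180.0, -0.0, -7.5]
contact_force: [-3.6, 0.9, 12.8]
width: 0.0001
finger_force: 6.4
```

servo_tool --commands '[0,0,0.005,0,0,0,-1,0,0,0.005,0,0,0,-1]'

```text
clock: 14.85
tcp_pos: [0.477, -0.1077, 0.0466]
orientation: [180.0, -0.1, -7.5]
contact_force: [-8.0, 0.7, 20.1]
width: -0.0003
finger_force: 10.3
```

The tag is at its stop: force rose to 20 N with no further travel. I'll lift clear and check.

servo_tool --commands '[0,0,-0.1,0,0,0,-1,0,0,-0.3,0,0,0,-1,0,0,-0.6,0,0,0,-1,0,0,-0.6,0,0,0,-1,0,0,-0.6,0,0,0,-1]'

```text
clock: 15.48
tcp_pos: [0.4768, -0.1075, 0.164]
orientation: [-180.0, 0.1, -7.5]
contact_force: [-0.5, -1.0, -1.3]
width: 0.0001
finger_force: 0.0
```

```bash
python3 - <<'E'
from h import *
im=bot.camera("scene")
cv2.imwrite("pics/s3.png",cv2.resize(im[190:330,230:440],None,fx=3.8,fy=3.8,interpolation=cv2.INTER_CUBIC))
E
```

```text
(no output)
```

View pics/s3.png

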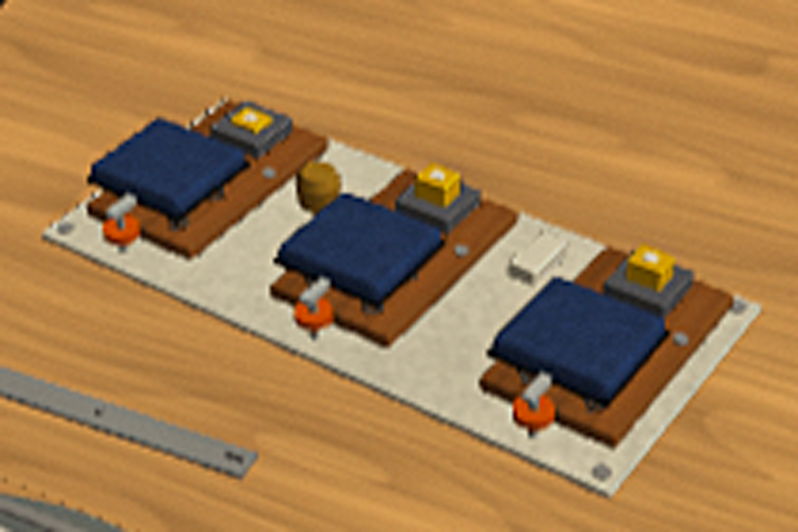

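The right tag (crop pixel (252,118)) is fully down and the other two are up. The eraser and sharpener have not moved and the arm is clear, so I'm handing in.

```bash
python3 -c "
from workcell import bot
print(bot.close_job())"
```

```text
the job is handed in; nothing more can be done
None
```

I pressed all three pads until their rings slid visibly; the right rest was softest (about 5.4 N at 12 mm), so I pushed its tag fully down, left the other two up, disturbed nothing I could see, and handed in at about 15.5 s.

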